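# Pack the supercapacitor can

## Task

Slide the keeper of the pack fixture fully open to its end stop, then take the orange transport plug out of the can and put it in the black tray. Then stand every blue cell on the bench upright on the can's floor in a honeycomb pattern, one in the middle and the rest around it, and finally slide the keeper fully closed over them. Leave the other things on the bench where they are.

Things in the scene. Friction and masses are not known exactly. Their poses are not given: they have to be found in the camera images.
- keeper (a joint): Sliding yellow keeper bridge of the pack fixture, m: 0 = fully closed (its cross bar lies across the middle of the can), 0.11 = fully open against the far end stop (bar clear of the can). It slides along the +x axis of fixture, needs about 3 N (friction) and stays where it is left. Starts at or within 25 mm of closed.
- keeper_grip (a point): Centre of the red grip fin on the yellow cross bar, 115 mm above the bench: fin 14 mm thick along the slide, 40 mm across it, 30 mm high. The bar is 26 mm wide, 174 mm long, 10 mm thick, its top 100 mm above the bench, with a leg at each end (fixture y +-79 mm). Axes as the fixture. Moves with the keeper; can be pinched from above, fingers before and behind along the slide.
- fixture: Grey pack fixture fixed on the bench: base plate 245 x 190 x 12 mm carrying an open round aluminium can and two low rails beside it (tops 30 mm above the bench). Origin on the bench straight below the can's axis; +x is the opening direction of the keeper, z up. Position and yaw vary.
- can_floor (a point): Centre of the can's inner floor, 15 mm above the bench. Can: inner diameter 123 mm, wall 4 mm, rim 25 mm above this floor (40 mm above the bench). It has room for seven cells: one in the middle, six round it (centres about 40 mm from the axis, 60 degrees apart).
- plug: Orange transport plug, a cylinder 70 mm in diameter and 40 mm high with a black grip post (14 mm diameter, 28 mm high) on its top centre, 150 g. Origin at the centre of its underside. Starts standing in the can, under the keeper bar, not always central.
- tray: Black open tray fixed on the bench, 130 x 130 mm outside, walls 5 mm thick and 30 mm high, floor 5 mm thick. Origin under its centre.
- cell1: Blue supercapacitor cell with a heavy bare-metal foot, an upright cylinder 36 mm in diameter and 40 mm high with a black terminal post (14 mm diameter, 28 mm high, 68 mm total) on its top centre, foot chamfered 1.5 mm, about 100 g. Origin at the centre of its underside. Starts standing on the bench mat at the robot's right. Five to seven are present.
- cell2: Blue supercapacitor cell with a heavy bare-metal foot, an upright cylinder 36 mm in diameter and 40 mm high with a black terminal post (14 mm diameter, 28 mm high, 68 mm total) on its top centre, foot chamfered 1.5 mm, about 100 g. Origin at the centre of its underside. Starts standing on the bench mat at the robot's right. Five to seven are present.
- cell3: Blue supercapacitor cell with a heavy bare-metal foot, an upright cylinder 36 mm in diameter and 40 mm high with a black terminal post (14 mm diameter, 28 mm high, 68 mm total) on its top centre, foot chamfered 1.5 mm, about 100 g. Origin at the centre of its underside. Starts standing on the bench mat at the robot's right. Five to seven are present.
- cell4: Blue supercapacitor cell with a heavy bare-metal foot, an upright cylinder 36 mm in diameter and 40 mm high with a black terminal post (14 mm diameter, 28 mm high, 68 mm total) on its top centre, foot chamfered 1.5 mm, about 100 g. Origin at the centre of its underside. Starts standing on the bench mat at the robot's right. Five to seven are present.
- cell5: Blue supercapacitor cell with a heavy bare-metal foot, an upright cylinder 36 mm in diameter and 40 mm high with a black terminal post (14 mm diameter, 28 mm high, 68 mm total) on its top centre, foot chamfered 1.5 mm, about 100 g. Origin at the centre of its underside. Starts standing on the bench mat at the robot's right. Five to seven are present.
- cell6: Blue supercapacitor cell with a heavy bare-metal foot, an upright cylinder 36 mm in diameter and 40 mm high with a black terminal post (14 mm diameter, 28 mm high, 68 mm total) on its top centre, foot chamfered 1.5 mm, about 100 g. Origin at the centre of its underside. Starts standing on the bench mat at the robot's right. Five to seven are present.
- cell7: Blue supercapacitor cell with a heavy bare-metal foot, an upright cylinder 36 mm in diameter and 40 mm high with a black terminal post (14 mm diameter, 28 mm high, 68 mm total) on its top centre, foot chamfered 1.5 mm, about 100 g. Origin at the centre of its underside. Starts standing on the bench mat at the robot's right. Five to seven are present.
- tape: Red tape roll, 68 mm across, 19 mm high, loose bystander: leave it where it is.
- solder: Solder reel with blue flanges, 52 mm across, 32 mm high, loose bystander: leave it where it is.
- flux: Small amber jar, 44 mm across, 45 mm high, loose bystander: leave it where it is.
- driver: Screwdriver with green handle, 170 mm long, lying, loose bystander: leave it where it is.
- pcb: Yellow circuit board strip, 160 x 35 mm, lying, loose bystander: leave it where it is.

How it is judged:
On the way, in this order (a step that is already met when the one before it is completed fails the run):
1. the keeper is slid fully open to its end stop (value of joint keeper above 0.104 m), for 0.2 s.
2. the orange plug is in the black tray (x of plug in the frame of tray between -0.06 and 0.06 m and y of plug in the frame of tray between -0.06 and 0.06 m and height (world z) of plug below 0.045 m and linear speed of plug below 0.03 m/s), for 0.2 s.
3. every cell stands upright on the can's floor, one of them in the middle (z of cell1 in the frame of can_floor between -0.005 and 0.005 m and horizontal distance between each of cell1, cell2, cell3, cell4, cell5, cell6, cell7 and can_floor below 0.049 m and angle between each of cell1, cell2, cell3, cell4, cell5, cell6, cell7's own z axis and vertical below 0.12 rad and z of cell2 in the frame of can_floor between -0.005 and 0.005 m and z of cell3 in the frame of can_floor between -0.005 and 0.005 m and z of cell4 in the frame of can_floor between -0.005 and 0.005 m and z of cell5 in the frame of can_floor between -0.005 and 0.005 m and z of cell6 in the frame of can_floor between -0.005 and 0.005 m and z of cell7 in the frame of can_floor between -0.005 and 0.005 m and horizontal distance between any of cell1, cell2, cell3, cell4, cell5, cell6, cell7 and can_floor below 0.01 m), for 0.2 s.
At the end, for the whole second after the job is handed in: Every cell present stands upright (within 0.12 rad) on the can's floor (within 5 mm), one of them within 10 mm of the can's axis, all at rest; the orange plug lies in the black tray; the keeper is within 7 mm of fully closed (all of step 3 and x of plug in the frame of tray between -0.06 and 0.06 m and y of plug in the frame of tray between -0.06 and 0.06 m and height (world z) of plug below 0.045 m and linear speed of each of cell1, cell2, cell3, cell4, cell5, cell6, cell7, plug below 0.02 m/s and value of joint keeper below 0.007 m); the robot touches nothing.
It fails at once if a bystander (tape, solder reel, jar, screwdriver, circuit board) is moved more than 40 mm (distance of any of tape, solder, flux, driver, pcb from where it was at the start of the episode above 0.04 m).
Of cell1, cell2, cell3, cell4, cell5, cell6, cell7 only 5 to 7 are there at a start; the rules pass over those that are not, and their reading is None.
At some moment in a run one of cell1, cell2, cell3, cell4, cell5, cell6, cell7 may be knocked a few centimetres aside while the robot is not near it.
It also fails if it takes over 210 s, if anything falls off the work surface, if the arm or the gripper's body presses on something with over 40 N, if the wrist force passes 120 N, or if a joint passes its speed limit or range.

## Robot

A 6-joint arm with a two-finger parallel gripper is mounted at the origin on the work surface. World frame = base frame: x ahead of the robot, y to its left, z up, the work surface at z = 0. Lengths are in m, angles in rad, forces in N, time in s.
With the tool pointing down it reaches from about 0.3 to 0.95 m from the base axis. Payload 3.1 kg.
Tool frame: the origin (TCP) lies at the very end of the fingers, on their centre line; the grasp point (between the pads) lies 19 mm behind it (arm.tcp_to_grasp is the distance from the TCP to the grasp point, in m); z points along the fingers, y is the line along which they close (so a half turn about z gives the same grasp; the last joint's range is limited). The gripper opens to 85 mm and grips with 20 to 120 N. Pads are 22 mm wide; open, the fingers measure 114 mm over their backs; the gripper's body (76 mm by 85 mm) begins 54 mm behind the grasp point. The pads swing forward as they close: fully open they stand 13 mm farther back than shut.
Start: joints at [-1.333, 0.308, 1.634, -0, 1.2, -0.07], TCP at [0.189, -0.596, 0.231] pointing down, gripper open.
Joint ranges: [-3.06, 3.06], [-0.79, 1.96], [0.05, 2.63], [-1.19, 4.34], [0.05, 2.64], [-2.94, 2.94]. Speed limits (rad/s): [2.79, 2.79, 3.14, 3.14, 3.14, 3.14].

## Interface

Orientations are given as a rotation vector (axis times angle).
In Python, from bench import monitor, cams, arm gives the robot as it stands.
- The arm moves only by the tool carry_out, never from a script. Its argument "steps" is a list of rows, each a list of 7 numbers: the shift along the world's x, y, z in m, then the turn, a rotation vector about the world's x, y, z in degrees, then the finger opening in m, from 0 to 0.0854. In form: [[tx, ty, tz, wx, wy, wz, hand], ...]. A call has 1 to 20 rows; each row shifts and turns the commanded pose from where the row before left it; what a row does not reach is not made up. A row lasts 1/12 s, in which the tool goes at most 41.7 mm and 7.16 degrees, less where a joint would pass 70% of its speed; a pose out of reach is approached as far as the arm can. A call with a gripper value outside its range is refused whole. The fingers move at their own pace and stop on an object; the grip force is fixed at half the most. Time passes only in rows, so rows that do not move let the fingers close. It gives the time, the measured TCP pose, the force, the opening and the grip force at its end, in the units of the state.
- monitor.sense(): the state, without advancing time (a new reading comes with each control period).
- cams.grab_frame(name): name is "scene" or "side" or "wrist"; returns the picture (400x640x3 uint8, red, green, blue); there is no depth.
- cams.camera_model(name): a dict with "fx", "fy", "cx", "cy" (pixels), "R" (3x3) and "t" (3): a world point X has camera coordinates R X + t. Camera axes: x right, y down, z forward; pixel columns grow to the right and rows downward; lengths in m; the calibration is good to about 2 mm. A picture is of the moment at which its call begins: read the wrist's pose just before it. camera_model takes no time and is no camera call; for the wrist camera it gives the pose at the moment of the call.
- arm.close_job(): hands the job in; it is judged then, once.
The state is a dict: "time": time; "qpos": joint angles; "joint_velocities": joint speeds; "effort": joint torques, N m; "tool_pos": TCP position; "eef_rot": TCP orientation; "wrist_force": force on the tool from outside, world axes, zero at the start; "wrist_torque": the same for the moment, N m; "width": finger opening in m; "grip_force": force on a finger pad.
Only numpy, scipy, OpenCV 4.12 (cv2) and the standard library are available. Lean on these libraries where they do the work, as an engineer would, in place of code of your own. Each camera call takes 0.05 s, during which the arm holds its last target. There are 200 camera calls.

## Working session

There is one attempt and no reset: what is moved stays moved. The work goes in short steps, Python scripts to look and compute and a tool call to move; the robot and the scene stay as the last step left them, time stands still between calls to the robot, and variables do not carry over. Pictures are saved under pics/ and viewed, at most 14 in all, crops included, and the job is handed in when it is done.

Besides the shell and the picture viewer there is one more tool, called as name([rows], argument=value, ...), one row to a line, values as JSON. carry_out: Moves the arm, as the interface text tells. Its arguments: {"type":"object","properties":{"steps":{"type":"array","items":{"type":"array","items":{"type":"number"}}}},"required":["steps"]}

```bash
mkdir -p pics; ls
cat > h.py <<'E'
import numpy as np, cv2
from bench import monitor, cams, arm
def grab(n,f=None):
    m=cams.camera_model(n); im=np.array(cams.grab_frame(n))
    if f: cv2.imwrite('pics/'+f,im[:,:,::-1])
    return im,m
def ray(m,u,v,z):
    R=np.array(m['R']);t=np.array(m['t']);c=-R.T@t
    d=R.T@np.array([(u-m['cx'])/m['fx'],(v-m['cy'])/m['fy'],1.])
    return c+d*(z-c[2])/d[2]
def proj(m,X):
    p=np.array(m['R'])@np.array(X)+np.array(m['t']);return np.array([m['fx']*p[0]/p[2]+m['cx'],m['fy']*p[1]/p[2]+m['cy']])
E
python3 - <<'E'
from h import *
for n in('scene','side','wrist'):
    im,m=grab(n,n+'0.png'); R=np.array(m['R']);print(n,-R.T@np.array(m['t']),R[2],m['fx'])
s=monitor.sense();print(s)
E
```

```text
pics
scene [ 1.1110924  -0.4383256   0.85914204] [-0.56485953  0.3917048  -0.72629268] 454.3673514489504
side [0.44597719 0.73003673 0.93974497] [ 0.04343741 -0.6604877  -0.74957934] 400.0108163583489
wrist [ 0.27004558 -0.56967221  0.37326869] [-0.31296193 -0.09771475 -0.94472571] 308.96802437235493
{'time': 0.15, 'qpos': array([-1.33271966e+00,  3.08851946e-01,  1.63488974e+00, -6.21414036e-06,
        1.19970322e+00, -6.96885827e-02]), 'joint_velocities': array([ 0.00039845,  0.00063496, -0.0043688 , -0.00227664, -0.00093248,
       -0.00013983]), 'effort': array([-4.86720583e-04, -4.15802515e+01, -2.77147007e+01, -1.19165588e-04,
        6.07302456e-03, -1.32247058e-05]), 'tool_pos': array([ 0.18915678, -0.59500813,  0.23028376]), 'eef_rot': array([-3.10264580e+00, -4.81251511e-01,  2.53586227e-04]), 'wrist_force': array([-0.34527943, -0.1179187 ,  0.37623239]), 'wrist_torque': array([ 0.01188972, -0.03560576,  0.01781299]), 'grip_force': 0.0, 'width': 0.08571391755740858}
```

View pics/scene0.png

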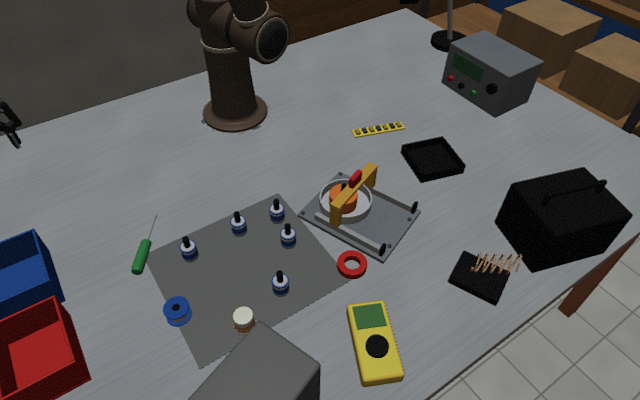

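View pics/side0.png

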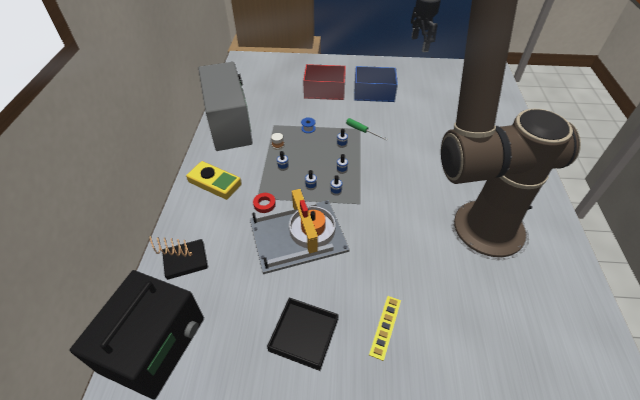

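The scene view shows five cells with post tops at about (188,239), (238,214), (277,202), (288,227) and (281,273). The fixture can is near (345,200), the grip fin at (356,178) and the tray at (432,158). The side view confirms five cells, and I'll enlarge next to get precise pixels.

```bash
python3 - <<'E'
import cv2
a=cv2.imread('pics/scene0.png')[150:262,290:430]
cv2.imwrite('pics/c1.png',cv2.resize(a,None,fx=5,fy=5,interpolation=cv2.INTER_CUBIC))
a=cv2.imread('pics/side0.png')[180:275,240:360]
cv2.imwrite('pics/c2.png',cv2.resize(a,None,fx=6,fy=6,interpolation=cv2.INTER_CUBIC))
E
python3 - <<'E'
from h import *
mats={}
for n,b in(('scene',(160,190,300,290)),('side',(268,125,358,195))):
    im=cv2.imread(f'pics/{n}0.png'); m=cams.camera_model(n); hsv=cv2.cvtColor(im,cv2.COLOR_BGR2HSV)
    k=(im.max(2)<45).astype(np.uint8); k2=np.zeros_like(k);k2[b[1]:b[3],b[0]:b[2]]=k[b[1]:b[3],b[0]:b[2]]
    N,_,st,c=cv2.connectedComponentsWithStats(k2)
    for i in range(1,N):
        if st[i,4]>8: print(n,st[i],ray(m,st[i,0]+st[i,2]/2-.5,st[i,1]+2,.068).round(3), ray(m,*c[i],.056).round(3))
E
```

```text
scene [273 199   6  11  53] [ 0.454 -0.113  0.068] [ 0.452 -0.111  0.056]
scene [234 212   6  11  52] [ 0.439 -0.208  0.068] [ 0.436 -0.207  0.056]
scene [279 214   5   6  13] [ 0.501 -0.126  0.068] [ 0.495 -0.12   0.056]
scene [285 223   6  12  51] [ 0.532 -0.127  0.068] [ 0.532 -0.128  0.056]
scene [241 226   6   8  23] [ 0.485 -0.213  0.068] [ 0.48  -0.212  0.056]
scene [182 236   8  12  62] [ 0.44  -0.332  0.068] [ 0.439 -0.334  0.056]
scene [291 239   5   6  16] [ 0.578 -0.14   0.068] [ 0.572 -0.137  0.056]
scene [189 249   9  10  35] [ 0.482 -0.332  0.068] [ 0.483 -0.332  0.056]
scene [276 270   7  13  63] [ 0.63  -0.207  0.068] [ 0.632 -0.207  0.056]
side [341 129   3   8  21] [ 0.439 -0.324  0.068] [ 0.438 -0.332  0.056]
side [280 152   4   8  22] [ 0.628 -0.198  0.068] [ 0.63  -0.205  0.056]
side [341 155   3   8  22] [ 0.435 -0.197  0.068] [ 0.435 -0.204  0.056]
side [309 171   3   8  23] [ 0.53  -0.12   0.068] [ 0.531 -0.125  0.056]
side [335 176   3   8  24] [ 0.45  -0.104  0.068] [ 0.45  -0.109  0.056]
```

View pics/c1.png

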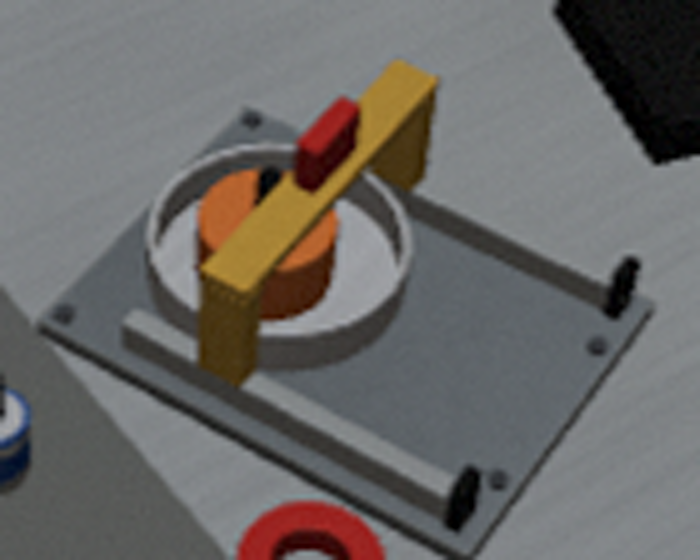

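View pics/c2.png

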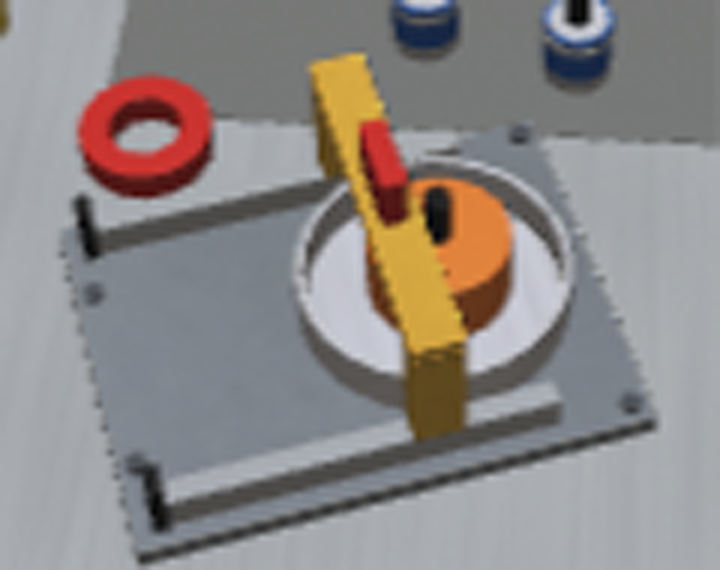

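Scene crop: the bar top runs from (417,70) to (223,278) crop px, the fin's top is near (330,125), and the can rim's centre is near (279,242). Side crop: the rim's centre is near (433,270) and the plug post top near (438,195).

Run:
```python
from h import *
M={n:cams.camera_model(n) for n in('scene','side')}
f={'scene':lambda p:(290+(p[0]-2)/5,150+(p[1]-2)/5),'side':lambda p:(240+(p[0]-2.5)/6,180+(p[1]-2.5)/6)}
def g(n,p,z,l): r=ray(M[n],*f[n](p),z);print(n,l,r.round(4)); return r
for n,far,near in(('scene',[(395,60),(438,80)],[(200,265),(247,292)]),('side',[(310,65),(362,55)],[(410,350),(466,335)])):
    a=sum(g(n,p,.1,'bf') for p in far)/2;b=sum(g(n,p,.1,'bn') for p in near)/2
    print('bar mid',(a+b)/2,'dir deg',np.degrees(np.arctan2(*(a-b)[1::-1])),np.linalg.norm(a-b))
g('scene',(279,242),.04,'rim');g('side',(433,270),.04,'rim')
for p in[(38,325),(248,105),(652,308),(470,558)]:g('scene',p,.012,'pl')
for p in[(62,235),(655,425),(140,555),(548,122)]:g('side',p,.012,'pl')
g('side',(438,193),.083,'post')
g('scene',(268,178),.083,'post')
# tray
for n in M:
    im=cv2.imread(f'pics/{n}0.png')
    x0,y0,x1,y1=(395,130,475,190) if n=='scene' else (260,292,345,372)
    k=(im.max(2)<60)[y0:y1,x0:x1].astype(np.uint8)
    c=cv2.findContours(k,0,1)[0];c=max(c,key=cv2.contourArea);r=cv2.moments(c)
    print(n,'tray',ray(M[n],x0+r['m10']/r['m00'],y0+r['m01']/r['m00'],.02), cv2.contourArea(c), [ray(M[n],x0+q[0][0],y0+q[0][1],.03).round(3)[:2] for q in cv2.approxPolyDP(cv2.convexHull(c),5,True)])
```

```text
scene bf [0.4924 0.1329 0.1   ]
scene bf [0.5154 0.1415 0.1   ]
scene bn [ 0.5519 -0.0262  0.1   ]
scene bn [ 0.577 -0.018  0.1  ]
bar mid [0.53417811 0.05756123 0.1       ] dir deg 110.82186440921345 0.1704021075600245
side bf [ 0.574  -0.0163  0.1   ]
side bf [ 0.5503 -0.0243  0.1   ]
side bn [0.5132 0.1427 0.1   ]
side bn [0.49   0.1333 0.1   ]
bar mid [0.53186406 0.05884818 0.1       ] dir deg -69.04921289469132 0.16946125347012195
scene rim [0.5166 0.0477 0.04  ]
side rim [0.5111 0.0546 0.04  ]
scene pl [ 0.4759 -0.0679  0.012 ]
scene pl [0.4052 0.1102 0.012 ]
scene pl [0.6352 0.1928 0.012 ]
scene pl [0.7017 0.0209 0.012 ]
side pl [0.6956 0.0247 0.012 ]
side pl [0.4046 0.1151 0.012 ]
side pl [0.6292 0.1983 0.012 ]
side pl [ 0.4623 -0.0641  0.012 ]
side post [0.5092 0.0429 0.083 ]
scene post [0.511  0.0426 0.083 ]
scene tray [0.51560049 0.34597774 0.02      ] 1854.5 [array([0.469, 0.426]), array([0.603, 0.372]), array([0.572, 0.251]), array([0.433, 0.307])]
side tray [0.50789733 0.35919697 0.02      ] 3074.5 [array([0.55 , 0.276]), array([0.43 , 0.312]), array([0.465, 0.439]), array([0.582, 0.406])]
```

carry_out([
  [0.0172,0.0327,0,0,0,4.65,0.04],
  [0.0172,0.0327,0,0,0,4.65,0.04],
  [0.0172,0.0327,0,0,0,4.65,0.04],
  [0.0172,0.0327,0,0,0,4.65,0.04],
  [0.0172,0.0327,0,0,0,4.65,0.04],
  [0.0172,0.0327,0,0,0,4.65,0.04],
  [0.0172,0.0327,0,0,0,4.65,0.04],
  [0.0172,0.0327,0,0,0,4.65,0.04],
  [0.0172,0.0327,0,0,0,4.65,0.04],
  [0.0172,0.0327,0,0,0,4.65,0.04],
  [0.0172,0.0327,0,0,0,4.65,0.04],
  [0.0172,0.0327,0,0,0,4.65,0.04],
  [0.0172,0.0327,0,0,0,4.65,0.04],
  [0.0172,0.0327,0,0,0,4.65,0.04],
  [0.0172,0.0327,0,0,0,4.65,0.04],
  [0.0172,0.0327,0,0,0,4.65,0.04],
  [0.0172,0.0327,0,0,0,4.65,0.04],
  [0.0172,0.0327,0,0,0,4.65,0.04],
  [0.0172,0.0327,0,0,0,4.65,0.04],
  [0.0172,0.0327,0,0,0,4.65,0.04],
])

```text
time: 1.82
tool_pos: [0.5336, 0.0602, 0.231]
eef_rot: [-1.782, -2.587, 0.001]
wrist_force: [0.5, -1.5, -0.6]
width: 0.0403
grip_force: 0.0
```

```bash
cat >> h.py <<'E'
from scipy.spatial.transform import Rotation as Ro
def st():
    s=monitor.sense();y=Ro.from_rotvec(s['eef_rot']).as_matrix()
    print('t%.1f'%s['time'],'tcp',s['tool_pos'].round(4),'yaw_y %.1f'%np.degrees(np.arctan2(y[1,1],y[0,1])),'zax',y[:,2].round(3),'F',s['wrist_force'].round(1),'w %.4f'%s['width'],'g %.0f'%s['grip_force'],'q6 %.2f'%s['qpos'][5]);return s
E
python3 - <<'E'
from h import *
st();im,m=grab('wrist','w1.png');print(-np.array(m['R']).T@np.array(m['t']))
# red fin top
hsv=cv2.cvtColor(im,cv2.COLOR_RGB2HSV)
def blob(k,z,mn=30):
    N,_,s,c=cv2.connectedComponentsWithStats(k.astype(np.uint8))
    for i in range(1,N):
        if s[i,4]>mn: print(s[i],c[i].round(1),ray(m,*c[i],z).round(4))
blob(((hsv[...,0]<6)|(hsv[...,0]>174))&(hsv[...,1]>150)&(hsv[...,2]>60),.125)
E
```

```text
t1.8 tcp [0.5336 0.0602 0.231 ] yaw_y 20.9 zax [-0. -0. -1.] F [ 0.5 -1.5 -0.6] w 0.0403 g 0 q6 -0.33
[0.50337664 0.13933766 0.37413628]
[318 167   9  44 341] [322.  187.5] [0.535 0.065 0.125]
[374 242  39  43 596] [397.1 259.4] [0.6246 0.0245 0.125 ]
```

View pics/w1.png

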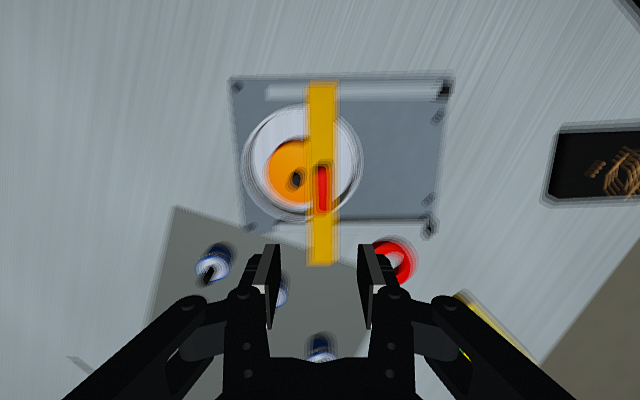

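The wrist view is blurred by motion. It shows the fin at (322,188), in line with the finger midline (≈319), and square to the bar. I'll descend and pinch.

carry_out([
  [0,0,0,0,0,0,0.04],
  [0,0,-0.03,0,0,0,0.04],
  [0,0,-0.03,0,0,0,0.04],
  [0,0,-0.03,0,0,0,0.04],
  [0,0,-0.02,0,0,0,0.04],
  [0,0,-0.013,0,0,0,0.04],
  [0,0,0,0,0,0,0.04],
  [0,0,0,0,0,0,0.005],
  [0,0,0,0,0,0,0.005],
  [0,0,0,0,0,0,0.005],
  [0,0,0,0,0,0,0.005],
  [0,0,0,0,0,0,0.005],
  [0,0,0,0,0,0,0.005],
])

```text
time: 2.95
tool_pos: [0.5342, 0.0578, 0.1096]
eef_rot: [1.786, 2.582, 0.0]
wrist_force: [-0.8, -2.3, 4.7]
width: 0.0127
grip_force: 61.5
```

carry_out([
  [0.008,0.003,0,0,0,0,0.005],
  [0.008,0.003,0,0,0,0,0.005],
  [0.008,0.003,0,0,0,0,0.005],
  [0.008,0.003,0,0,0,0,0.005],
  [0.008,0.003,0,0,0,0,0.005],
  [0.008,0.003,0,0,0,0,0.005],
  [0.008,0.003,0,0,0,0,0.005],
  [0.008,0.003,0,0,0,0,0.005],
  [0.008,0.003,0,0,0,0,0.005],
  [0.008,0.003,0,0,0,0,0.005],
  [0,0,0,0,0,0,0.005],
])

```text
time: 3.87
tool_pos: [0.6155, 0.0891, 0.1096]
eef_rot: [1.786, 2.582, 0.004]
wrist_force: [1.1, -1.0, 3.7]
width: 0.0128
grip_force: 61.4
```

carry_out([
  [0.003,0.0011,0,0,0,0,0.005],
  [0.003,0.0011,0,0,0,0,0.005],
  [0,0,0,0,0,0,0.005],
  [0,0,0,0,0,0,0.005],
])

```text
time: 4.2
tool_pos: [0.6161, 0.0893, 0.1096]
eef_rot: [-1.784, -2.58, 0.01]
wrist_force: [-10.3, -5.0, 13.8]
width: 0.0128
grip_force: 62.8
```

carry_out([
  [-0.003,-0.001,0,0,0,0,0.005],
  [0,0,0,0,0,0,0.04],
  [0,0,0,0,0,0,0.04],
  [0,0,0,0,0,0,0.04],
  [0,0,0.03,0,0,0,0.04],
  [0,0,0.03,0,0,0,0.04],
  [-0.026,-0.0115,0.02,0,0,0,0.04],
  [-0.026,-0.0115,0,0,0,0,0.04],
  [-0.026,-0.0115,0,0,0,0,0.04],
  [-0.027,-0.0115,0,0,0,0,0.04],
  [0,0,0,0,0,0,0.04],
  [0,0,0,0,0,0,0.04],
  [0,0,0,0,0,0,0.04],
])

```text
time: 5.28
tool_pos: [0.5123, 0.0438, 0.1886]
eef_rot: [1.787, 2.582, 0.002]
wrist_force: [0.7, 0.2, -0.1]
width: 0.0399
grip_force: 0.0
```

Run:
```python
from h import *
st();im,m=grab('wrist','w2.png');print(m['t'])
for p in [(.51,.0427,.083),(.5132,.0503,.015)]: print(proj(m,p))
```

```text
t5.3 tcp [0.5123 0.0438 0.1886] yaw_y 20.6 zax [ 0.002  0.    -1.   ] F [ 0.7  0.2 -0.1] w 0.0399 g 0 q6 -0.36
[-0.4953601  -0.16005148  0.29422413]
[315.33123638 192.23313963]
[321.16441468 165.94833453]
```

View pics/w2.png

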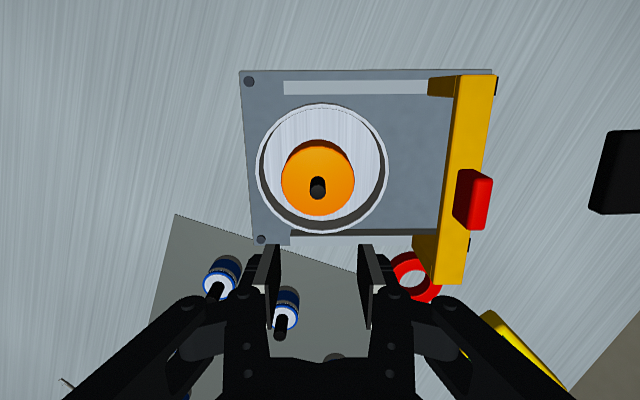

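The wrist view shows the keeper open against the stops and the can rim centred near (322,169). The plug post top is at (317,191), matching the prediction. Next I grasp the plug.

carry_out([
  [-0.0012,-0.0008,-0.03,0,0,0,0.04],
  [0,0,-0.03,0,0,0,0.04],
  [0,0,-0.03,0,0,0,0.04],
  [0,0,-0.025,0,0,0,0.04],
  [0,0,-0.013,0,0,0,0.04],
  [0,0,0,0,0,0,0.04],
  [0,0,0,0,0,0,0.005],
  [0,0,0,0,0,0,0.005],
  [0,0,0,0,0,0,0.005],
  [0,0,0,0,0,0,0.005],
  [0,0,0,0,0,0,0.005],
  [0,0,0.02,0,0,0,0.005],
  [0,0,0.03,0,0,0,0.005],
  [0,0,0.03,0,0,0,0.005],
  [0,0,0,0,0,0,0.005],
])

```text
time: 6.58
tool_pos: [0.5153, 0.0428, 0.1469]
eef_rot: [1.782, 2.575, 0.012]
wrist_force: [2.3, 0.5, -0.9]
width: 0.0115
grip_force: 58.8
```

carry_out([
  [0,0.0258,0,0,0,0,0.005],
  [0,0.0258,0,0,0,0,0.005],
  [0,0.0258,0,0,0,0,0.005],
  [0,0.0258,0,0,0,0,0.005],
  [0,0.0258,0,0,0,0,0.005],
  [0,0.0258,0,0,0,0,0.005],
  [0,0.0258,0,0,0,0,0.005],
  [0,0.0258,0,0,0,0,0.005],
  [0,0.0258,0,0,0,0,0.005],
  [0,0.0258,0,0,0,0,0.005],
  [0,0.0258,0,0,0,0,0.005],
  [0,0.0258,0,0,0,0,0.005],
  [0,0,0,0,0,0,0.005],
  [0,0,0,0,0,0,0.005],
])

```text
time: 7.75
tool_pos: [0.5096, 0.3534, 0.1398]
eef_rot: [1.784, 2.586, -0.001]
wrist_force: [-0.4, -0.4, -0.5]
width: 0.0116
grip_force: 58.7
```

Run:
```python
from h import *
st();a,m=grab('scene');b,n=grab('wrist')
cv2.imwrite('pics/x1.png',np.hstack([cv2.resize(a[90:290,300:480],None,fx=2,fy=2),b[:400,100:540]])[:,:,::-1])
```

```text
t7.8 tcp [0.5096 0.3534 0.1398] yaw_y 20.8 zax [-0. -0. -1.] F [-0.4 -0.4 -0.5] w 0.0116 g 59 q6 0.17
```

View pics/x1.png

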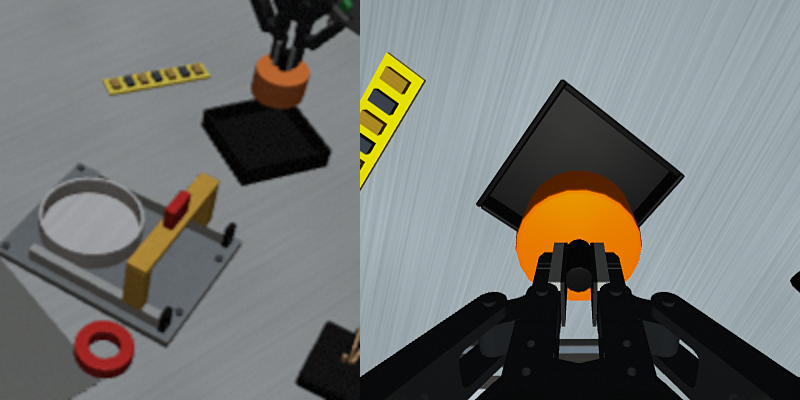

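The plug is held. In the wrist view the tray's left and right corners are at about (217,205) and (424,177), so its centre is near (320,191). I'll check that, and fit the can rim from w2.

Run:
```python
from h import *
m=cams.camera_model('wrist'); print(ray(m,320.5,191,.03), ray(m,217,205,.03),ray(m,424,177,.03))
```

```text
[0.51120273 0.35166128 0.03      ] [0.43080548 0.3075708  0.03      ] [0.58905146 0.39435412 0.03      ]
```

carry_out([
  [0,0,-0.03,0,0,0,0.005],
  [0,0,-0.03,0,0,0,0.005],
  [0,0,-0.016,0,0,0,0.005],
  [0,0,-0.008,0,0,0,0.005],
  [0,0,0,0,0,0,0.005],
  [0,0,0,0,0,0,0.005],
])

```text
time: 8.35
tool_pos: [0.5105, 0.3517, 0.0565]
eef_rot: [1.789, 2.582, -0.0]
wrist_force: [-0.2, 0.2, -0.7]
width: 0.0118
grip_force: 58.8
```

carry_out([
  [0,0,-0.003,0,0,0,0.005],
  [0,0,0,0,0,0,0.005],
  [0,0,0,0,0,0,0.03],
  [0,0,0,0,0,0,0.03],
  [0,0,0,0,0,0,0.03],
  [0,0,0.02,0,0,0,0.03],
  [0,0,0.04,0,0,0,0.03],
  [0,0,0.04,0,0,0,0.03],
  [0,-0.03,0.03,0,0,0,0.03],
  [0,-0.03,0,0,0,0,0.03],
  [0,-0.03,0,0,0,0,0.03],
  [0,-0.03,0,0,0,0,0.03],
  [0,-0.03,0,0,0,0,0.03],
  [0,-0.03,0,0,0,0,0.03],
  [0,-0.03,0,0,0,0,0.03],
  [0,-0.03,0,0,0,0,0.03],
  [0,-0.03,0,0,0,0,0.03],
  [0,-0.03,0,0,0,0,0.03],
  [0,0,0,0,0,0,0.03],
  [0,0,0,0,0,0,0.03],
])

```text
time: 10.02
tool_pos: [0.5104, 0.0517, 0.1833]
eef_rot: [1.791, 2.58, 0.001]
wrist_force: [0.1, 0.4, 0.2]
width: 0.0302
grip_force: 0.0
```

Run:
```python
from h import *
s=st();a,m0=grab('scene');b,m=grab('wrist')
c=m
rim=[proj(m,(.5132+.0655*np.cos(t),.0503+.0655*np.sin(t),.04)) for t in np.linspace(0,6.28,60)]
b=b.copy();cv2.polylines(b,[np.int32(np.round(rim))],True,(255,0,0),1)
for p in[(.439,-.333),(.436,-.206),(.452,-.111),(.532,-.127),(.631,-.207)]:
    cv2.circle(a,tuple(int(x) for x in proj(m0,(*p,.068)).round()),2,(255,0,255),-1)
    cv2.drawMarker(b,tuple(int(x) for x in proj(m,(*p,.068)).round()),(0,255,0),0,6)
cv2.imwrite('pics/x2.png',np.hstack([a[90:310,160:480],cv2.resize(b[60:360,150:500],None,fx=1.25,fy=1.25)[:220]] if 0 else [cv2.copyMakeBorder(a[90:330,160:480],0,160,0,0,0),b[:400,90:560]])[:,:,::-1])
```

```text
t10.0 tcp [0.5104 0.0517 0.1833] yaw_y 20.5 zax [ 0.001  0.    -1.   ] F [0.1 0.4 0.2] w 0.0302 g 0 q6 -0.34
```

View pics/x2.png

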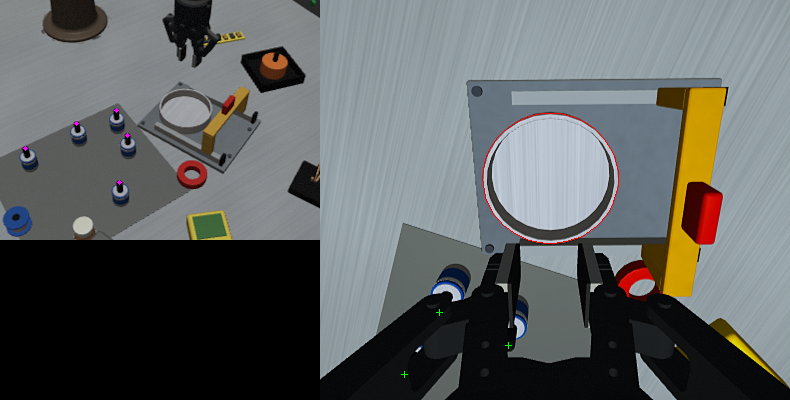

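The wrist view shows the empty can, with the predicted rim (centre .5132, .0503) exactly on the seen one. The scene inset shows the plug in the tray and all five cells at the estimated spots. I'll fetch the first cell, D.

carry_out([
  [0.0034,-0.0297,0,0,0,0,0.04],
  [0.0034,-0.0297,0,0,0,0,0.04],
  [0.0034,-0.0297,0,0,0,0,0.04],
  [0.0034,-0.0297,0,0,0,0,0.04],
  [0.0034,-0.0297,0,0,0,0,0.04],
  [0.0034,-0.0297,0,0,0,0,0.04],
  [0,0,-0.03,0,0,0,0.04],
  [0,0,-0.02,0,0,0,0.04],
  [0,0,0,0,0,0,0.04],
  [0,0,0,0,0,0,0.04],
])

```text
time: 10.95
tool_pos: [0.5297, -0.1238, 0.1316]
eef_rot: [-1.784, -2.582, 0.001]
wrist_force: [0.7, 1.2, 1.1]
width: 0.0402
grip_force: 0.0
```

```bash
cat >> h.py <<'E'
def cells():
    im,m=grab('scene'); k=np.zeros(im.shape[:2],np.uint8); b=(140,185,310,300)
    k[b[1]:b[3],b[0]:b[2]]=(im.max(2)<45)[b[1]:b[3],b[0]:b[2]]
    N,_,s,c=cv2.connectedComponentsWithStats(k)
    for i in range(1,N):
        if s[i,4]>40: print('cell',ray(m,*c[i],.056).round(3)[:2],s[i,4])
E
python3 - <<'E'
from h import *
st();cells();b,m=grab('wrist')
cv2.drawMarker(b:=b.copy(),tuple(int(x) for x in proj(m,(.531,-.1265,.068)).round()),(0,255,0),0,6)
cv2.imwrite('pics/x3.png',b[100:400,150:490,::-1])
E
```

```text
t10.9 tcp [ 0.5297 -0.1238  0.1316] yaw_y 20.7 zax [-0.003  0.001 -1.   ] F [0.7 1.2 1.1] w 0.0402 g 0 q6 -0.67
cell [ 0.429 -0.094] 157
cell [ 0.454 -0.049] 360
cell [ 0.436 -0.207] 52
cell [ 0.533 -0.128] 48
cell [ 0.44  -0.334] 58
cell [ 0.632 -0.208] 58
```

View pics/x3.png

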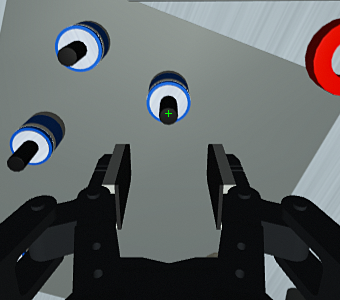

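The marker sits on the post top, so the estimates are good. Next I grasp it and carry it to the centre.

carry_out([
  [0,0,-0.03,0,0,0,0.04],
  [0,0,-0.03,0,0,0,0.04],
  [0,0,-0.018,0,0,0,0.04],
  [0,0,-0.009,0,0,0,0.04],
  [0,0,0,0,0,0,0.04],
  [0,0,0,0,0,0,0.005],
  [0,0,0,0,0,0,0.005],
  [0,0,0,0,0,0,0.005],
  [0,0,0,0,0,0,0.005],
  [0,0,0,0,0,0,0.005],
  [0,0,0.02,0,0,0,0.005],
  [0,0,0.03,0,0,0,0.005],
  [0,0,0.03,0,0,0,0.005],
  [-0.003,0.0295,0,0,0,0,0.005],
  [-0.003,0.0295,0,0,0,0,0.005],
  [-0.003,0.0295,0,0,0,0,0.005],
  [-0.003,0.0295,0,0,0,0,0.005],
  [-0.003,0.0295,0,0,0,0,0.005],
  [-0.003,0.0295,0,0,0,0,0.005],
  [0,0,0,0,0,0,0.005],
])

```text
time: 12.72
tool_pos: [0.5111, 0.0559, 0.1256]
eef_rot: [-1.782, -2.585, -0.002]
wrist_force: [0.5, 0.8, -1.3]
width: 0.0116
grip_force: 58.7
```

carry_out([
  [0,0,0,0,0,0,0.005],
  [0,0,0,0,0,0,0.005],
])

```text
time: 12.88
tool_pos: [0.5124, 0.0515, 0.1257]
eef_rot: [1.786, 2.584, -0.001]
wrist_force: [0.4, -0.7, -1.1]
width: 0.0112
grip_force: 58.7
```

carry_out([
  [0.0005,-0.0005,-0.025,0,0,0,0.005],
  [0,0,-0.022,0,0,0,0.005],
  [0,0,-0.012,0,0,0,0.005],
  [0,0,-0.006,0,0,0,0.005],
  [0,0,0,0,0,0,0.005],
  [0,0,0,0,0,0,0.005],
])

```text
time: 13.38
tool_pos: [0.5128, 0.0501, 0.0614]
eef_rot: [-1.789, -2.581, 0.002]
wrist_force: [-2.7, -0.2, 4.1]
width: 0.0115
grip_force: 62.4
```

carry_out([
  [0,0,0,0,0,0,0.026],
  [0,0,0,0,0,0,0.026],
  [0,0,0,0,0,0,0.026],
  [0,0,0.02,0,0,0,0.026],
  [0,0,0.03,0,0,0,0.026],
  [0,0,0.03,0,0,0,0.03],
  [-0.0124,-0.032,0,0,0,0,0.04],
  [-0.0124,-0.032,0,0,0,0,0.04],
  [-0.0124,-0.032,0,0,0,0,0.04],
  [-0.0124,-0.032,0,0,0,0,0.04],
  [-0.0124,-0.032,0,0,0,0,0.04],
  [0,0,0,0,0,0,0.04],
  [0,0,0,0,0,0,0.04],
])

```text
time: 14.47
tool_pos: [0.4507, -0.1103, 0.1408]
eef_rot: [1.793, 2.579, 0.0]
wrist_force: [0.0, 1.0, -0.3]
width: 0.0402
grip_force: 0.0
```

```bash
cat >> h.py <<'E'
def cells2(boxes={'scene':(140,185,350,300),'side':(255,100,365,245)},lo=10):
    for n,b in boxes.items():
        im,m=grab(n); k=np.zeros(im.shape[:2],np.uint8)
        k[b[1]:b[3],b[0]:b[2]]=(im.max(2)<45)[b[1]:b[3],b[0]:b[2]]
        N,_,s,c=cv2.connectedComponentsWithStats(k)
        print(n,[(*(ray(m,*c[i],.056).round(3)[:2].tolist()),int(s[i,4])) for i in range(1,N) if (42 if n=='scene' else 14)<s[i,4]<90])
E
python3 - <<'E'
from h import *
st();cells2()
E
```

```text
t14.5 tcp [ 0.4507 -0.1103  0.1408] yaw_y 20.4 zax [ 0.001  0.    -1.   ] F [ 0.   1.  -0.3] w 0.0402 g 0 q6 -0.69
scene [(0.503, 0.055, 46), (0.452, -0.111, 50), (0.436, -0.207, 51), (0.44, -0.334, 59), (0.632, -0.208, 59)]
side [(0.63, -0.205, 22), (0.45, -0.109, 24), (0.512, 0.037, 26)]
```

carry_out([
  [0,0,-0.03,0,0,0,0.04],
  [0,0,-0.03,0,0,0,0.04],
  [0,0,-0.025,0,0,0,0.04],
  [0,0,-0.01,0,0,0,0.04],
  [0,0,0,0,0,0,0.04],
  [0,0,0,0,0,0,0.005],
  [0,0,0,0,0,0,0.005],
  [0,0,0,0,0,0,0.005],
  [0,0,0,0,0,0,0.005],
  [0,0,0,0,0,0,0.005],
  [0,0,0.03,0,0,0,0.005],
  [0,0,0.035,0,0,0,0.005],
  [0,0,0.035,0,0,0,0.005],
  [0.0052,0.031,0,0,0,0,0.005],
  [0.0052,0.031,0,0,0,0,0.005],
  [0.0052,0.031,0,0,0,0,0.005],
  [0.0052,0.031,0,0,0,0,0.005],
  [0.0052,0.031,0,0,0,0,0.005],
  [0.0052,0.031,0,0,0,0,0.005],
  [0,0,0,0,0,0,0.005],
])

```text
time: 16.23
tool_pos: [0.4832, 0.0817, 0.1466]
eef_rot: [1.783, 2.586, 0.006]
wrist_force: [0.6, -0.6, -1.3]
width: 0.0117
grip_force: 58.8
```

carry_out([
  [0,0,0,0,0,0,0.005],
  [0,0,0,0,0,0,0.005],
  [0,0,0,0,0,0,0.005],
])

```text
time: 16.48
tool_pos: [0.4819, 0.0762, 0.1457]
eef_rot: [-1.789, -2.582, 0.001]
wrist_force: [-0.9, 0.3, -0.6]
width: 0.0114
grip_force: 58.8
```

carry_out([
  [0,0,-0.03,0,0,0,0.005],
  [0,0,-0.03,0,0,0,0.005],
  [0,0,-0.016,0,0,0,0.005],
  [0,0,-0.005,0,0,0,0.005],
  [0,0,-0.0035,0,0,0,0.005],
  [0,0,0,0,0,0,0.005],
  [0,0,0,0,0,0,0.005],
])

```text
time: 17.07
tool_pos: [0.4799, 0.0757, 0.0623]
eef_rot: [-1.787, -2.578, 0.007]
wrist_force: [-7.2, -1.4, 8.9]
width: 0.0114
grip_force: 60.4
```

carry_out([
  [0,0,0,0,0,0,0.026],
  [0,0,0,0,0,0,0.026],
  [0,0,0,0,0,0,0.026],
  [0,0,0.02,0,0,0,0.026],
  [0,0,0.03,0,0,0,0.026],
  [0,0,0.03,0,0,0,0.03],
  [-0.0057,-0.0352,0,0,0,0,0.04],
  [-0.0057,-0.0352,0,0,0,0,0.04],
  [-0.0057,-0.0352,0,0,0,0,0.04],
  [-0.0057,-0.0352,0,0,0,0,0.04],
  [-0.0057,-0.0352,0,0,0,0,0.04],
  [-0.0057,-0.0352,0,0,0,0,0.04],
  [-0.0057,-0.0352,0,0,0,0,0.04],
  [-0.0057,-0.0352,0,0,0,0,0.04],
  [0,0,0,0,0,0,0.04],
  [0,0,0,0,0,0,0.04],
])

```text
time: 18.4
tool_pos: [0.4367, -0.2065, 0.1417]
eef_rot: [1.793, 2.578, 0.001]
wrist_force: [-0.7, -0.2, -0.1]
width: 0.04
grip_force: 0.0
```

Run:
```python
from h import *
st();cells2()
a,m=grab('scene');b,n=grab('side')
def mk(im,m,z):
    im=im.copy()
    return im
cv2.imwrite('pics/x4.png',np.hstack([cv2.resize(a[160:240,300:400],None,fx=4,fy=4,interpolation=2)[:320],cv2.resize(b[195:260,275:350],(369,320),interpolation=2)])[:,:,::-1])
```

```text
t18.4 tcp [ 0.4367 -0.2065  0.1417] yaw_y 20.4 zax [ 0.001 -0.001 -1.   ] F [-0.7 -0.2 -0.1] w 0.0400 g 0 q6 -0.89
scene [(0.362, -0.16, 82), (0.503, 0.055, 48), (0.436, -0.207, 52), (0.582, -0.061, 55), (0.44, -0.334, 58), (0.632, -0.207, 61)]
side [(0.438, -0.332, 21), (0.63, -0.205, 22), (0.435, -0.204, 22), (0.512, 0.037, 26), (0.479, 0.064, 25)]
```

View pics/x4.png

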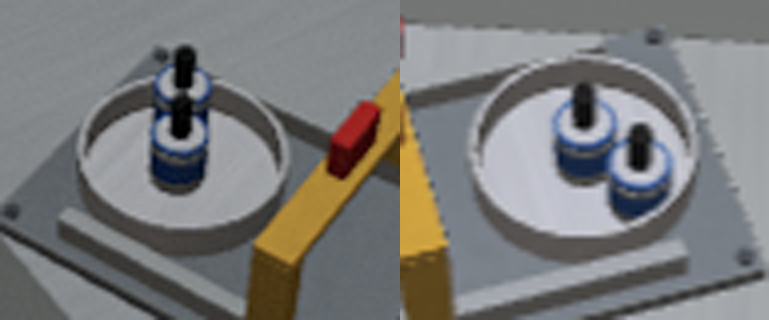

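Both cells stand upright on the can floor, one central and one beside it (scene crop (180,150) and (183,85)). Next is cell B.

carry_out([
  [-0.0004,0,-0.03,0,0,0,0.04],
  [0,0,-0.03,0,0,0,0.04],
  [0,0,-0.026,0,0,0,0.04],
  [0,0,-0.01,0,0,0,0.04],
  [0,0,0,0,0,0,0.04],
  [0,0,0,0,0,0,0.005],
  [0,0,0,0,0,0,0.005],
  [0,0,0,0,0,0,0.005],
  [0,0,0,0,0,0,0.005],
  [0,0,0,0,0,0,0.005],
  [0,0,0.03,0,0,0,0.005],
  [0,0,0.035,0,0,0,0.005],
  [0,0,0.035,0,0,0,0.005],
])

```text
time: 19.68
tool_pos: [0.4351, -0.2039, 0.1458]
eef_rot: [-1.787, -2.581, 0.0]
wrist_force: [0.9, -0.4, -1.1]
width: 0.0118
grip_force: 58.6
```

carry_out([
  [0.005,0.0303,0,0,0,0,0.005],
  [0.005,0.0303,0,0,0,0,0.005],
  [0.005,0.0303,0,0,0,0,0.005],
  [0.005,0.0303,0,0,0,0,0.005],
  [0.005,0.0303,0,0,0,0,0.005],
  [0.005,0.0303,0,0,0,0,0.005],
  [0.005,0.0303,0,0,0,0,0.005],
  [0.0048,0.0303,0,0,0,0,0.005],
  [0,0,0,0,0,0,0.005],
  [0,0,0,0,0,0,0.005],
  [0,0,0,0,0,0,0.005],
  [0,0,0,0,0,0,0.005],
])

```text
time: 20.68
tool_pos: [0.4758, 0.0371, 0.1453]
eef_rot: [1.789, 2.582, -0.001]
wrist_force: [0.3, -0.7, -1.8]
width: 0.0115
grip_force: 58.7
```

carry_out([
  [0,-0.0008,-0.03,0,0,0,0.005],
  [0,0,-0.03,0,0,0,0.005],
  [0,0,-0.015,0,0,0,0.005],
  [0,0,-0.005,0,0,0,0.005],
  [0,0,-0.003,0,0,0,0.005],
  [0,0,0,0,0,0,0.005],
  [0,0,0,0,0,0,0.005],
])

```text
time: 21.27
tool_pos: [0.4769, 0.0366, 0.0631]
eef_rot: [1.788, 2.582, 0.001]
wrist_force: [0.6, 0.2, -1.2]
width: 0.0118
grip_force: 59.0
```

carry_out([
  [0,0,-0.0015,0,0,0,0.005],
  [0,0,0,0,0,0,0.005],
  [0,0,0,0,0,0,0.026],
  [0,0,0,0,0,0,0.026],
  [0,0,0,0,0,0,0.026],
  [0,0,0.02,0,0,0,0.026],
  [0,0,0.03,0,0,0,0.026],
  [0,0,0.03,0,0,0,0.03],
  [0.0194,-0.0303,0,0,0,0,0.04],
  [0.0194,-0.0303,0,0,0,0,0.04],
  [0.0194,-0.0303,0,0,0,0,0.04],
  [0.0194,-0.0303,0,0,0,0,0.04],
  [0.0194,-0.0303,0,0,0,0,0.04],
  [0.0194,-0.0303,0,0,0,0,0.04],
  [0.0194,-0.0303,0,0,0,0,0.04],
  [0.0194,-0.0303,0,0,0,0,0.04],
  [0,0,0,0,0,0,0.04],
  [0,0,0,0,0,0,0.04],
])

```text
time: 22.77
tool_pos: [0.6317, -0.2069, 0.1404]
eef_rot: [1.791, 2.581, 0.0]
wrist_force: [-1.2, -0.3, -0.3]
width: 0.0401
grip_force: 0.0
```

Run:
```python
from h import *
st();cells2()
```

```text
t22.8 tcp [ 0.6317 -0.2069  0.1404] yaw_y 20.5 zax [ 0.  0. -1.] F [-1.2 -0.3 -0.3] w 0.0401 g 0 q6 -0.74
scene [(0.391, -0.097, 83), (0.503, 0.055, 47), (0.44, -0.334, 57), (0.632, -0.208, 59)]
side [(0.438, -0.332, 21), (0.63, -0.205, 22), (0.476, 0.025, 24), (0.512, 0.037, 26), (0.479, 0.064, 26)]
```

carry_out([
  [-0.0005,0.0004,-0.03,0,0,0,0.04],
  [0,0,-0.03,0,0,0,0.04],
  [0,0,-0.025,0,0,0,0.04],
  [0,0,-0.01,0,0,0,0.04],
  [0,0,0,0,0,0,0.04],
  [0,0,0,0,0,0,0.005],
  [0,0,0,0,0,0,0.005],
  [0,0,0,0,0,0,0.005],
  [0,0,0,0,0,0,0.005],
  [0,0,0,0,0,0,0.005],
  [0,0,0.03,0,0,0,0.005],
  [0,0,0.035,0,0,0,0.005],
  [0,0,0.035,0,0,0,0.005],
])

```text
time: 23.95
tool_pos: [0.6295, -0.2044, 0.1456]
eef_rot: [-1.786, -2.581, 0.001]
wrist_force: [0.7, -0.5, -0.9]
width: 0.0119
grip_force: 58.6
```

carry_out([
  [-0.0109,0.0289,0,0,0,0,0.005],
  [-0.0109,0.0289,0,0,0,0,0.005],
  [-0.0109,0.0289,0,0,0,0,0.005],
  [-0.0109,0.0289,0,0,0,0,0.005],
  [-0.0109,0.0289,0,0,0,0,0.005],
  [-0.0109,0.0289,0,0,0,0,0.005],
  [-0.0109,0.0289,0,0,0,0,0.005],
  [-0.0107,0.0289,0,0,0,0,0.005],
  [0,0,0,0,0,0,0.005],
  [0,0,0,0,0,0,0.005],
  [0,0,0,0,0,0,0.005],
  [0,0,0,0,0,0,0.005],
])

```text
time: 24.95
tool_pos: [0.5444, 0.0254, 0.1461]
eef_rot: [1.788, 2.582, 0.0]
wrist_force: [0.7, -1.0, -0.7]
width: 0.0113
grip_force: 58.7
```

carry_out([
  [0,-0.0004,-0.03,0,0,0,0.005],
  [0,0,-0.03,0,0,0,0.005],
  [0,0,-0.016,0,0,0,0.005],
  [0,0,-0.005,0,0,0,0.005],
  [0,0,-0.004,0,0,0,0.005],
  [0,0,0,0,0,0,0.005],
  [0,0,0,0,0,0,0.005],
])

```text
time: 25.53
tool_pos: [0.5438, 0.0256, 0.061]
eef_rot: [-1.789, -2.582, 0.0]
wrist_force: [-1.3, 0.6, -1.3]
width: 0.0116
grip_force: 67.4
```

carry_out([
  [0,0,-0.0005,0,0,0,0.005],
  [0,0,0,0,0,0,0.026],
  [0,0,0,0,0,0,0.026],
  [0,0,0,0,0,0,0.026],
  [0,0,0.02,0,0,0,0.026],
  [0,0,0.03,0,0,0,0.026],
  [0,0,0.03,0,0,0,0.03],
  [-0.0105,-0.0358,0,0,0,0,0.04],
  [-0.0105,-0.0358,0,0,0,0,0.04],
  [-0.0105,-0.0358,0,0,0,0,0.04],
  [-0.0105,-0.0358,0,0,0,0,0.04],
  [-0.0105,-0.0358,0,0,0,0,0.04],
  [-0.0105,-0.0358,0,0,0,0,0.04],
  [-0.0105,-0.0358,0,0,0,0,0.04],
  [-0.0105,-0.0358,0,0,0,0,0.04],
  [-0.0105,-0.0358,0,0,0,0,0.04],
  [-0.0105,-0.0358,0,0,0,0,0.04],
  [0,0,0,0,0,0,0.04],
  [0,0,0,0,0,0,0.04],
])

```text
time: 27.12
tool_pos: [0.4387, -0.3344, 0.1411]
eef_rot: [1.791, 2.578, -0.0]
wrist_force: [-0.1, 0.7, -0.8]
width: 0.04
grip_force: 0.0
```

Run:
```python
from h import *
st();cells2()
```

```text
t27.1 tcp [ 0.4387 -0.3344  0.1411] yaw_y 20.4 zax [ 0.002 -0.002 -1.   ] F [-0.1  0.7 -0.8] w 0.0400 g 0 q6 -1.09
scene [(0.503, 0.055, 48), (0.536, 0.031, 49), (0.44, -0.334, 57)]
side [(0.438, -0.332, 21), (0.545, 0.012, 25), (0.476, 0.025, 24), (0.512, 0.037, 26), (0.479, 0.064, 26)]
```

carry_out([
  [0,0.0008,-0.03,0,0,0,0.04],
  [0,0,-0.03,0,0,0,0.04],
  [0,0,-0.025,0,0,0,0.04],
  [0,0,-0.0105,0,0,0,0.04],
  [0,0,0,0,0,0,0.04],
  [0,0,0,0,0,0,0.005],
  [0,0,0,0,0,0,0.005],
  [0,0,0,0,0,0,0.005],
  [0,0,0,0,0,0,0.005],
  [0,0,0,0,0,0,0.005],
  [0,0,0.03,0,0,0,0.005],
  [0,0,0.035,0,0,0,0.005],
  [0,0,0.035,0,0,0,0.005],
])

```text
time: 28.3
tool_pos: [0.4377, -0.3305, 0.1451]
eef_rot: [-1.786, -2.581, -0.0]
wrist_force: [1.4, -0.6, -1.0]
width: 0.0118
grip_force: 58.6
```

carry_out([
  [0.0068,0.0344,0,0,0,0,0.005],
  [0.0068,0.0344,0,0,0,0,0.005],
  [0.0068,0.0344,0,0,0,0,0.005],
  [0.0068,0.0344,0,0,0,0,0.005],
  [0.0068,0.0344,0,0,0,0,0.005],
  [0.0068,0.0344,0,0,0,0,0.005],
  [0.0068,0.0344,0,0,0,0,0.005],
  [0.0068,0.0344,0,0,0,0,0.005],
  [0.0068,0.0344,0,0,0,0,0.005],
  [0.0066,0.0343,0,0,0,0,0.005],
  [0,0,0,0,0,0,0.005],
  [0,0,0,0,0,0,0.005],
  [0,0,0,0,0,0,0.005],
  [0,0,0,0,0,0,0.005],
])

```text
time: 29.47
tool_pos: [0.5063, 0.0117, 0.1448]
eef_rot: [1.789, 2.582, -0.001]
wrist_force: [0.4, -0.2, -0.9]
width: 0.0115
grip_force: 58.7
```

carry_out([
  [0.0005,-0.0007,-0.03,0,0,0,0.005],
  [0,0,-0.03,0,0,0,0.005],
  [0,0,-0.015,0,0,0,0.005],
  [0,0,-0.005,0,0,0,0.005],
  [0,0,-0.0038,0,0,0,0.005],
  [0,0,0,0,0,0,0.005],
  [0,0,0,0,0,0,0.005],
])

```text
time: 30.05
tool_pos: [0.5081, 0.0109, 0.062]
eef_rot: [1.789, 2.58, 0.002]
wrist_force: [0.4, 0.5, -1.1]
width: 0.0121
grip_force: 58.8
```

carry_out([
  [0,0,-0.001,0,0,0,0.005],
  [0,0,0,0,0,0,0.005],
  [0,0,0,0,0,0,0.026],
  [0,0,0,0,0,0,0.026],
  [0,0,0,0,0,0,0.026],
  [0,0,0.02,0,0,0,0.026],
  [0,0,0.03,0,0,0,0.026],
  [0,0,0.03,0,0,0,0.03],
  [0.0015,0.01,0.03,0,0,0,0.04],
  [0.0015,0.01,0.02,0,0,0,0.04],
  [0.0015,0.01,0,0,0,0,0.04],
  [0.0015,0.01,0,0,0,0,0.04],
  [0,0,0,0,0,0,0.04],
  [0,0,0,0,0,0,0.04],
  [0,0,0,0,0,0,0.04],
])

```text
time: 31.3
tool_pos: [0.5115, 0.0519, 0.188]
eef_rot: [-1.785, -2.581, 0.004]
wrist_force: [0.4, -0.0, -0.0]
width: 0.04
grip_force: 0.0
```

Run:
```python
from h import *
st();a,m0=grab('scene');b,m=grab('wrist')
b=b.copy()
for p in[(.5132,.0503),(.4822,.0756),(.4758,.0361),(.5068,.0108),(.5442,.025)]:
    cv2.drawMarker(b,tuple(int(x) for x in proj(m,(*p,.083)).round()),(0,255,0),0,6)
cv2.imwrite('pics/x5.png',np.hstack([cv2.copyMakeBorder(a[90:330,160:480],0,160,0,0,0),b[:400,90:560]])[:,:,::-1])
```

```text
t31.3 tcp [0.5115 0.0519 0.188 ] yaw_y 20.7 zax [-0.004 -0.    -1.   ] F [ 0.4 -0.  -0. ] w 0.0400 g 0 q6 -0.34
```

View pics/x5.png

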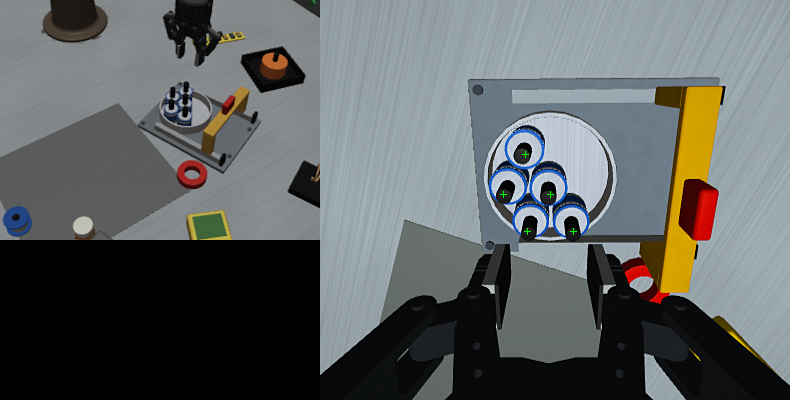

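The wrist view shows all five cells standing on their slot markers, one in the middle, and none left on the mat. The plug is in the tray. I'll close the keeper now.

carry_out([
  [0.026,0.0093,0,0,0,0,0.04],
  [0.026,0.0093,0,0,0,0,0.04],
  [0.026,0.0093,0,0,0,0,0.04],
  [0.026,0.0093,0,0,0,0,0.04],
  [0,0,0,0,0,0,0.04],
  [0,0,-0.03,0,0,0,0.04],
  [0,0,-0.03,0,0,0,0.04],
  [0,0,-0.012,0,0,0,0.04],
  [0,0,-0.006,0,0,0,0.04],
  [0,0,0,0,0,0,0.04],
  [0,0,0,0,0,0,0.005],
  [0,0,0,0,0,0,0.005],
  [0,0,0,0,0,0,0.005],
  [0,0,0,0,0,0,0.005],
  [0,0,0,0,0,0,0.005],
])

```text
time: 32.65
tool_pos: [0.6164, 0.0884, 0.114]
eef_rot: [-1.786, -2.584, 0.003]
wrist_force: [-4.9, -1.4, 4.8]
width: 0.012
grip_force: 61.4
```

carry_out([
  [-0.0075,-0.0028,0,0,0,0,0.005],
  [-0.0075,-0.0028,0,0,0,0,0.005],
  [-0.0075,-0.0028,0,0,0,0,0.005],
  [-0.0075,-0.0028,0,0,0,0,0.005],
  [-0.0075,-0.0028,0,0,0,0,0.005],
  [-0.0075,-0.0028,0,0,0,0,0.005],
  [-0.0075,-0.0028,0,0,0,0,0.005],
  [-0.0075,-0.0028,0,0,0,0,0.005],
  [-0.0075,-0.0028,0,0,0,0,0.005],
  [-0.0075,-0.0028,0,0,0,0,0.005],
  [-0.0075,-0.0028,0,0,0,0,0.005],
  [-0.0075,-0.0028,0,0,0,0,0.005],
  [-0.0075,-0.0028,0,0,0,0,0.005],
  [0,0,0,0,0,0,0.005],
  [0,0,0,0,0,0,0.005],
])

```text
time: 33.9
tool_pos: [0.5198, 0.0513, 0.1139]
eef_rot: [1.785, 2.582, -0.001]
wrist_force: [-0.3, -4.0, 10.4]
width: 0.0121
grip_force: 62.3
```

carry_out([
  [-0.0028,-0.001,0,0,0,0,0.005],
  [-0.0028,-0.001,0,0,0,0,0.005],
  [-0.0028,-0.001,0,0,0,0,0.005],
  [0,0,0,0,0,0,0.005],
  [0,0,0,0,0,0,0.005],
])

```text
time: 34.32
tool_pos: [0.5136, 0.049, 0.1139]
eef_rot: [1.784, 2.578, 0.005]
wrist_force: [6.2, -1.8, 4.8]
width: 0.0127
grip_force: 61.6
```

carry_out([
  [-0.0028,-0.001,0,0,0,0,0.005],
  [0,0,0,0,0,0,0.005],
  [0,0,0,0,0,0,0.005],
])

```text
time: 34.57
tool_pos: [0.5136, 0.0489, 0.1139]
eef_rot: [1.782, 2.574, 0.013]
wrist_force: [11.8, 1.5, -0.8]
width: 0.0127
grip_force: 60.9
```

The keeper is at its closed stop. Release, lift away and check.

carry_out([
  [0.003,0.001,0,0,0,0,0.005],
  [0,0,0,0,0,0,0.04],
  [0,0,0,0,0,0,0.04],
  [0,0,0,0,0,0,0.04],
  [0,0,0.02,0,0,0,0.04],
  [0,0,0.04,0,0,0,0.04],
  [0,0,0.03,0,0,0,0.04],
  [-0.03,-0.02,0.03,0,0,0,0.04],
  [-0.03,-0.03,0.02,0,0,0,0.04],
  [-0.03,-0.03,0,0,0,0,0.04],
  [0,-0.03,0,0,0,0,0.04],
  [0,-0.03,0,0,0,0,0.04],
  [0,0,0,0,0,0,0.04],
  [0,0,0,0,0,0,0.04],
])

```text
time: 35.73
tool_pos: [0.4271, -0.0847, 0.2455]
eef_rot: [-1.791, -2.578, 0.0]
wrist_force: [0.4, -0.0, -0.0]
width: 0.0397
grip_force: 0.0
```

Run:
```python
from h import *
st();a,m=grab('scene');b,n=grab('side')
cv2.imwrite('pics/x6.png',np.hstack([cv2.resize(a[125:255,295:475],(540,390),interpolation=2)[:,:420],cv2.resize(b[185:281,240:335],(380,390),interpolation=2)])[:,:,::-1])
```

```text
t35.7 tcp [ 0.4271 -0.0847  0.2455] yaw_y 20.4 zax [-0.002  0.001 -1.   ] F [ 0.4 -0.  -0. ] w 0.0397 g 0 q6 -0.65
```

View pics/x6.png

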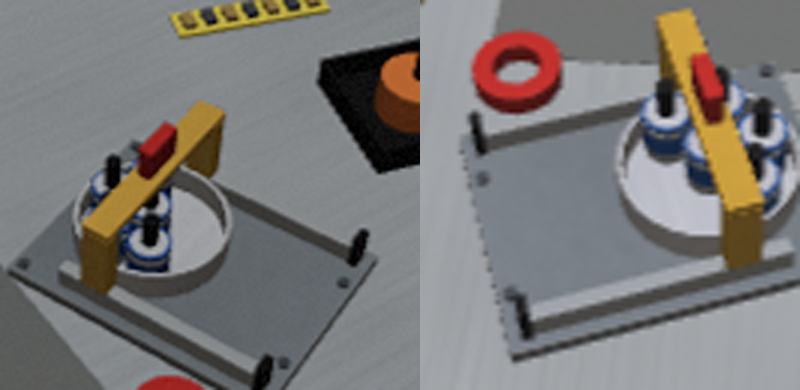

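The keeper bar lies across the middle of the can, all five cells stand upright beneath it, and the plug is in the tray. I'm handing in.

```bash
python3 -c "
from bench import arm
print(arm.close_job())"
```

```text
the job is handed in; nothing more can be done
None
```

I handed the job in at about 36 s on the robot's clock: the plug is in the tray, all five cells stand in the can (one in the middle, four around it) and the keeper is closed against its stop; no verdict came back.

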